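# Lock the filler cap on the crankcase half

### The arm

A 6-joint arm with a two-finger parallel gripper is mounted at the origin on the work surface. World frame = base frame: x ahead of the robot, y to its left, z up, the work surface at z = 0. Lengths are in m, angles in rad, forces in N, time in s.
With the tool pointing down it reaches from about 0.35 to 0.775 m from the base axis. Payload 5.5 kg.
Tool frame: the origin (TCP) lies at the very end of the fingers, on their centre line; the grasp point (between the pads) lies 19 mm behind it; z points along the fingers, y is the line along which they close (so a half turn about z gives the same grasp; the last joint's range is limited). The gripper opens to 85 mm and grips with 20 to 120 N. Pads are 22 mm wide; open, the fingers measure 114 mm over their backs; the gripper's body (76 mm by 85 mm) begins 54 mm behind the grasp point. The pads swing forward as they close: fully open they stand 13 mm farther back than shut.
Start: joints at [-1.248, 0.313, 0.046, 1.304, 0, 1.431], TCP at [0.257, -0.515, 0.231] pointing down, gripper open.
Joint ranges: [-2.76, 2.76], [-0.86, 1.69], [-1.03, 1.26], [-2.2, 2.34], [-1.47, 1.5], [-3.14, 3.14]. Speed limits (rad/s): [2.57, 2.57, 3.14, 3.14, 3.14, 3.14].

### API

Orientations are given as a unit quaternion [x, y, z, w].
In Python, from rig import arm gives the robot as it stands.
- The arm moves only by the tool drive_tool, never from a script. Its argument "increments" is a list that holds one entry, the list of rows, each a list of 7 numbers: the shift along the tool's x, y, z as a fraction of full scale, then the turn, a rotation vector about the tool's x, y, z as a fraction of full scale, then the opening, from -1 (shut) to 1 (fully open). A call has 1 to 20 rows; each row shifts and turns the commanded pose from where the row before left it, along the tool's axes as they then stand; what a row does not reach is not made up. Full scale, the value 1, is 5 cm for a shift and 4 degrees for a turn. A row lasts 1/8 s, in which the tool goes at most 62.5 mm and 10.7 degrees, less where a joint would pass 70% of its speed; a pose out of reach is approached as far as the arm can. A call with a number of a shift or a turn outside -1 to 1 is refused whole. A call with a gripper value outside its range is refused whole. The fingers move at their own pace and stop on an object; "grip_force" is the grip in N (left out, the last holds). Time passes only in rows, so rows that do not move let the fingers close. It gives the time, the measured TCP pose, the force, the opening and the grip force at its end, in the units of the state.
- arm.state(): the state, without advancing time (a new reading comes with each control period).
- arm.snapshot(name): name is "side" or "top" or "wrist"; returns a dict with "frame" (400x640x3 uint8, red, green, blue), "range_z" (400x640 float32, m along the optical axis (not along the pixel's ray), 0 where there is no reading), "intrinsics" (3x3 intrinsics, pixels), "R" (3x3) and "t" (3): a world point X has camera coordinates R X + t; the wrist camera has in their place "T_tool_cam" (4x4, takes a point from camera to tool coordinates, whose origin is the TCP and whose axes are the flange's). Camera axes: x right, y down, z forward; pixel columns grow to the right and rows downward; lengths in m; the calibration is good to about 2 mm. A picture is of the moment at which its call begins: read the wrist's pose just before it.
- arm.hand_in(): hands the job in; it is judged then, once.
Trained networks look in a picture, given as the dict that the camera call returned (one of the last four; its "shot" number tells which), for a name from the list of things; names that differ only in an ending like _2 or _b are one class to them, and where a whole thing is asked for, a point or a joint stands for the part that bears it (a point fixed in the world has none). Each returns a list of dicts, best first, with "score" (0 to 1); they miss things now and then, are a little off and sometimes report something else, mostly with a low value. They report only what shows in the picture. A call takes as long as a camera call. They do not tell look-alikes from the thing itself.
- arm.recognise(picture, name): "position" ([x, y, z] in m, in world coordinates, good to about 4 mm: the middle of the surface that is visible of it).
- arm.masks_of(picture, name): "mask" (400x640 bool, what is visible of it).
The state is a dict: "t": time; "joint_pos": joint angles; "dq": joint speeds; "tau": joint torques, N m; "ee_pos": TCP position; "tool_rot": TCP orientation; "force": force on the tool from outside, world axes, zero at the start; "moment": the same for the moment, N m; "opening": opening from 0.0 (shut) to 1.0 (fully open); "grip_force": force on a finger pad.
Only numpy, scipy, OpenCV 4.12 (cv2) and the standard library are available. Lean on these libraries where they do the work, as an engineer would, in place of code of your own. Each camera call takes 0.05 s, during which the arm holds its last target. There are 200 camera calls.

### The job

The black filler cap on the long two-lobed crankcase half is still in its open position. Squeeze its two side tabs together, keep them squeezed while you turn the cap clockwise (seen from above) about 70 degrees to its locked position, then let go so that the tabs spring out and hold it there. The same cap on the round cover is already locked: leave the round cover and its cap alone.

Things in the scene. Friction and masses are not known exactly. Their poses are not given: they have to be found in the camera images.
- filler_cap (a joint): Cap angle on the two-lobed casing: 0 = fully open, grows clockwise seen from above, stop at 1.36 rad. Starts at 0 to 0.12. Spring-out tabs lock it in the open notch (0 to 0.14) or the locked notch (1.00 to 1.36; aim for 1.2). Between these it turns, almost freely, only with both tabs pressed in by 4 mm or more each, and stays where it is left.
- cap_grip (a point): On the cap axis between its tabs, at gripping height, 96 mm above the bench; turns with the cap, y along the line through both tabs, z up. Tabs: upright plates 18 mm wide, top 10 mm above this point, foot 23 mm below; outer faces 60 mm apart, 44 mm when squeezed fully. Springs 2 to 5 N each; grip with about 20 N. Hub between them 26 mm across, ends 6 mm below; neck top (68 mm across) 24 mm below.
- case: The long two-lobed aluminium crankcase half, fixed to the bench, about 240 mm long (its y), 150 mm wide. Origin on the bench between the lobes. At +y an open lobe with two bearings inside, 56 mm high; at -y a closed lobe, 60 mm high, with the slotted neck and filler cap on it, axis 52 mm from the origin along -y. Nothing but the cap rises above the neck.
- cover: Bystander: round aluminium cover, 172 mm across with its bolt ears, fixed to the bench; in its middle a like neck and black tabbed cap, already locked (it does not turn), 107 mm high in all. Origin on the bench at its centre.
There are look-alikes about, which are no part of the job. Leave any blue look-alike of the case alone.

How it is judged:
At the end, for the whole second after the job is handed in: The cap on the two-lobed casing rests in its locked notch (joint above 0.97 rad, any place up to the stop at 1.36, where the freed tabs hold it), not turning (value of joint filler_cap above 0.97 rad and velocity of joint filler_cap between -0.1 and 0.1 rad/s); the robot touches nothing.
It fails at once if the robot pushes on the round cover or its cap (more than 3 N) (contact force between cover and the fingers above 3 N or contact force between cover and the arm above 3 N).
It also fails if it takes over 32 s, if anything falls off the work surface, if the arm or the gripper's body presses on something with over 40 N, if the wrist force passes 120 N, or if a joint passes its speed limit or range.

## Working session

There is one attempt and no reset: what is moved stays moved. The work goes in short steps, Python scripts to look and compute and a tool call to move; the robot and the scene stay as the last step left them, time stands still between calls to the robot, and variables do not carry over. Pictures are saved under pics/ and viewed, at most 10 in all, crops included, and the job is handed in when it is done.

Besides the shell and the picture viewer there is one more tool, called in YAML: its name, and indented under it one key for each argument. drive_tool: Moves the arm, as the interface text tells. Its arguments: {"type":"object","properties":{"increments":{"type":"array"},"grip_force":{"type":"number"}},"required":["increments"]}

```bash
mkdir -p pics
cat > h.py <<'E'
import numpy as np, cv2
from rig import arm
def cloud(p, T=None):
    z=p["range_z"]; K=p["intrinsics"]; v,u=np.mgrid[:400,:640]
    c=np.stack([(u-K[0,2])/K[0,0]*z,(v-K[1,2])/K[1,1]*z,z],-1)
    if T is None: return (c-p["t"])@p["R"]
    return c@T[:3,:3].T+T[:3,3]
E
python3 - <<'E'
from h import *
for n in ["top","side"]:
    p=arm.snapshot(n); cv2.imwrite(f"pics/{n}1.png",p["frame"][...,::-1])
    for k in ["filler_cap","case","cover"]:
        for r in arm.recognise(p,k): print(n,k,np.round(r["position"],3),round(r["score"],2))
    print(-np.array(p["R"]).T@p["t"])
print(arm.state())
E
```

```text
top case [ 0.556 -0.174  0.05 ] 0.78
top case [0.296 0.217 0.052] 0.59
top cover [0.536 0.171 0.053] 0.79
[ 0.36187783 -0.01630585  0.97688279]
side filler_cap [0.315 0.166 0.086] 0.68
side filler_cap [ 0.57  -0.225  0.086] 0.64
side case [0.291 0.221 0.046] 0.92
side case [ 0.552 -0.164  0.047] 0.82
side cover [0.538 0.205 0.054] 0.97
[0.35868007 0.72453477 0.75525441]
{'t': 0.4, 'joint_pos': array([-1.24756422e+00,  3.13323428e-01,  4.59534950e-02,  1.30361094e+00,
        1.48356691e-05,  1.43119614e+00]), 'dq': array([-4.15007224e-04,  1.64040083e-03,  2.26904672e-03,  2.50186674e-05,
        1.40701625e-03,  1.12745381e-03]), 'tau': array([-1.25442941e-03, -4.79891682e+01,  2.98395020e+01,  4.91191793e-03,
       -1.59260949e-04, -2.51376963e-05]), 'ee_pos': array([ 0.25671236, -0.5144735 ,  0.23119289]), 'tool_rot': array([ 9.73342566e-01,  2.29356145e-01, -1.07376737e-06, -9.25657716e-05]), 'force': array([-0.90957035, -0.02312372, -0.48725393]), 'moment': array([ 0.03807371, -0.05202646,  0.00624029]), 'grip_force': 0.0, 'opening': 0.9975101670276365}
```

View pics/top1.png

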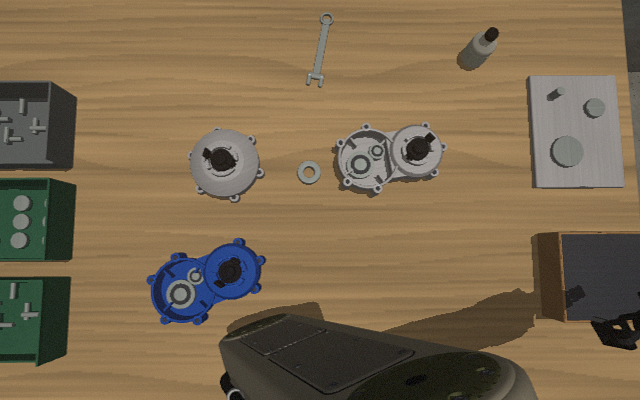

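The top view shows the target grey case at about (390,158) with its cap at (418,148). The round cover is at (222,162) and the blue look-alike at (207,283). Next I measure the cap from the depth data.

Run:
```python
from h import *
ims=[]
for n in ["top","side"]:
    p=arm.snapshot(n); X=cloud(p)
    m=(abs(X[...,0]-.57)<.06)&(abs(X[...,1]+.23)<.06)
    for lo,hi in [(.055,.068),(.068,.078),(.08,.094),(.096,.12)]:
        q=X[m&(X[...,2]>lo)&(X[...,2]<hi)]
        if len(q)>4:
            r=cv2.minAreaRect((q[:,:2]*1000).astype(np.float32)); print(n,lo,len(q),np.round(q.mean(0),3),np.round(r[0]),np.round(r[1]),round(r[2]))
    v,u=np.where(m&(X[...,2]>.055)); v0,u0=int(v.mean()),int(u.mean()); print(n,u0,v0)
    ims.append(cv2.resize(p["frame"][v0-30:v0+30,u0-40:u0+40,::-1],(800,600),interpolation=cv2.INTER_CUBIC)[::2,::2])
    t=m&(X[...,2]>.098)
    for a,b in zip(np.argwhere(t),X[t]): print(a[::-1],np.round(b*1000)) if n=="top" else None
cv2.imwrite("pics/c2.png",np.hstack(ims))
```

```text
top 0.055 1340 [ 0.562 -0.232  0.06 ] [ 566. -232.] [110. 115.] 7
top 0.068 423 [ 0.566 -0.236  0.072] [ 567. -237.] [63. 68.] 65
top 0.08 164 [ 0.566 -0.237  0.089] [ 565. -235.] [25. 56.] 45
top 0.096 86 [ 0.566 -0.236  0.105] [ 566. -236.] [17. 61.] 43
top 416 150
[429 132] [ 592. -252.  104.]
[430 132] [ 591. -253.  108.]
[428 133] [ 590. -249.  107.]
[429 133] [ 590. -251.  106.]
[430 133] [ 589. -252.  109.]
[431 133] [ 589. -255.  109.]
[427 134] [ 590. -249.   99.]
[428 134] [ 589. -250.  102.]
[429 134] [ 587. -251.  108.]
[430 134] [ 587. -252.  109.]
[431 134] [ 588. -255.  106.]
[432 134] [ 587. -257.  108.]
[427 135] [ 587. -249.  100.]
[428 135] [ 588. -251.   98.]
[429 135] [ 586. -252.  104.]
[430 135] [ 585. -253.  107.]
[431 135] [ 586. -255.  106.]
[432 135] [ 585. -257.  108.]
[433 135] [ 586. -259.  106.]
[428 136] [ 586. -251.   98.]
[429 136] [ 584. -251.  105.]
[430 136] [ 584. -254.  103.]
[431 136] [ 583. -255.  107.]
[432 136] [ 583. -257.  107.]
[433 136] [ 583. -259.  106.]
[434 136] [ 584. -262.  105.]
[430 137] [ 583. -255.  100.]
[431 137] [ 582. -256.
[... 1108 characters left out ...]
4.  101.]
[412 155] [ 545. -216.  102.]
[413 155] [ 544. -217.  106.]
[414 155] [ 545. -220.  106.]
[415 155] [ 544. -221.  107.]
[416 155] [ 544. -223.  109.]
[412 156] [ 543. -216.  102.]
[413 156] [ 544. -219.  101.]
[414 156] [ 542. -219.  109.]
[415 156] [ 542. -221.  107.]
[416 156] [ 542. -223.  107.]
[413 157] [ 541. -218.  101.]
[414 157] [ 541. -220.  102.]
[415 157] [ 541. -222.  105.]
[414 158] [ 540. -221.   99.]
side 0.055 529 [ 0.562 -0.214  0.061] [ 566. -230.] [111. 110.] 8
side 0.068 176 [ 0.567 -0.226  0.073] [ 565. -229.] [67. 57.] 9
side 0.08 114 [ 0.566 -0.233  0.088] [ 565. -235.] [27. 61.] 36
side 0.096 63 [ 0.566 -0.235  0.104] [ 565. -235.] [18. 61.] 42
side 287 167
```

View pics/c2.png

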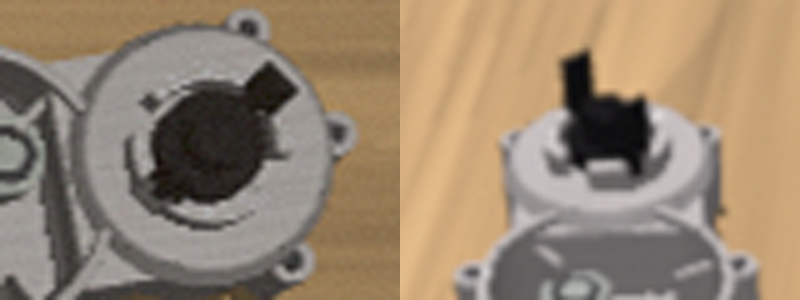

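The cap axis is at (0.566, -0.2355), with its top at 0.106 m as expected. The tab line is at yaw -47°. Approaching the short way would push joint 6 past its limit during the clockwise turn, so I'll use the half-turn-equivalent grasp (a -196.5° tool turn). First I translate above the cap, then rotate.

drive_tool:
  increments:
    - [[0.8,-0.22,0,0,0,0,1],[0.8,-0.22,0,0,0,0,1],[0.8,-0.22,0,0,0,0,1],[0.8,-0.22,0,0,0,0,1],[0.8,-0.22,0,0,0,0,1],[0.8,-0.22,0,0,0,0,1],[0.8,-0.22,0,0,0,0,1],[0.8,-0.22,0,0,0,0,1],[0.8,-0.22,0,0,0,0,1],[0.8,-0.22,0,0,0,0,1],[0,0,0,0,0,-1,1],[0,0,0,0,0,-1,1],[0,0,0,0,0,-1,1],[0,0,0,0,0,-1,1],[0,0,0,0,0,-1,1],[0,0,0,0,0,-1,1],[0,0,0,0,0,-1,1],[0,0,0,0,0,-1,1],[0,0,0,0,0,-1,1],[0,0,0,0,0,-1,1]]
  grip_force: 20

```text
t: 3.0
ee_pos: [0.5655, -0.2376, 0.2313]
tool_rot: [0.836, 0.549, -0.0, 0.0]
force: [0.6, 0.0, 1.0]
opening: 1.002
grip_force: 0.0
```

drive_tool:
  increments:
    - [[0,0,0,0,0,-1,1],[0,0,0,0,0,-1,1],[0,0,0,0,0,-1,1],[0,0,0,0,0,-1,1],[0,0,0,0,0,-1,1],[0,0,0,0,0,-1,1],[0,0,0,0,0,-1,1],[0,0,0,0,0,-1,1],[0,0,0,0,0,-1,1],[0,0,0,0,0,-1,1],[0,0,0,0,0,-1,1],[0,0,0,0,0,-1,1],[0,0,0,0,0,-1,1],[0,0,0,0,0,-1,1],[0,0,0,0,0,-1,1],[0,0,0,0,0,-1,1],[0,0,0,0,0,-1,1],[0,0,0,0,0,-1,1],[0,0,0,0,0,-1,1],[0,0,0,0,0,-1,1]]

```text
t: 5.5
ee_pos: [0.5655, -0.2376, 0.2313]
tool_rot: [0.287, 0.958, -0.0, 0.0]
force: [-0.8, 0.7, 0.0]
opening: 1.001
grip_force: 0.0
```

drive_tool:
  increments:
    - [[0,0,0,0,0,-1,1],[0,0,0,0,0,-1,1],[0,0,0,0,0,-1,1],[0,0,0,0,0,-1,1],[0,0,0,0,0,-1,1],[0,0,0,0,0,-1,1],[0,0,0,0,0,-1,1],[0,0,0,0,0,-1,1],[0,0,0,0,0,-1,1],[0,0,0,0,0,-1,1],[0,0,0,0,0,-1,1],[0,0,0,0,0,-1,1],[0,0,0,0,0,-1,1],[0,0,0,0,0,-1,1],[0,0,0,0,0,-1,1],[0,0,0,0,0,-1,1],[0,0,0,0,0,-1,1],[0,0,0,0,0,-1,1],[0,0,0,0,0,-1,1],[0,0,0,0,0,0,1]]

```text
t: 8.0
ee_pos: [0.5655, -0.2375, 0.2313]
tool_rot: [-0.362, 0.932, -0.0, -0.0]
force: [0.0, -0.4, -0.1]
opening: 1.002
grip_force: 0.0
```

Run:
```python
from h import *
from scipy.spatial.transform import Rotation as Ro
s=arm.state(); p=arm.snapshot("wrist"); R=Ro.from_quat(s["tool_rot"]).as_matrix()
T=cloud(p,np.array(p["T_tool_cam"])); X=T@R.T+s["ee_pos"]
cv2.imwrite("pics/w3.png",p["frame"][...,::-1])
m=(abs(X[...,0]-.566)<.06)&(abs(X[...,1]+.236)<.06)&(p["range_z"]>0)
for lo,hi in [(.068,.078),(.08,.094),(.100,.115)]:
    q=T[m&(X[...,2]>lo)&(X[...,2]<hi)]; w=X[m&(X[...,2]>lo)&(X[...,2]<hi)]
    if len(q)>4:
        r=cv2.minAreaRect((q[:,:2]*1000).astype(np.float32)); print(lo,len(q),"tool:",np.round(r[0],1),np.round(r[1],1),round(r[2],1), "world",np.round(w.mean(0),4),w[:,2].max())
        if lo==.1:
            a=q[q[:,1]>0].mean(0);b=q[q[:,1]<0].mean(0); print(a,b,np.degrees(np.arctan2(-(a-b)[0],(a-b)[1])))
print(s["joint_pos"],s["ee_pos"])
```

```text
0.068 2423 tool: [-2.4  3.1] [66.8 64.9] 66.9 world [ 0.5637 -0.2353  0.0722] 0.07788231862280301
0.08 853 tool: [-2.4  2.7] [24.9 61.3] 0.4 world [ 0.5646 -0.2348  0.0891] 0.09384942089340234
0.1 392 tool: [-2.3  2.8] [17.7 61.4] 0.0 world [ 0.5647 -0.2337  0.1059] 0.10869041178332434
[-0.00178408  0.02965824  0.12534138] [-0.00218268 -0.02424757  0.12539568] -0.42366665884252436
[-5.28417807e-01  3.89512021e-01  1.55531775e-01  1.33675595e+00
 -7.28868199e-05 -1.26971809e+00] [ 0.56552662 -0.23754131  0.23130342]
```

View pics/w3.png

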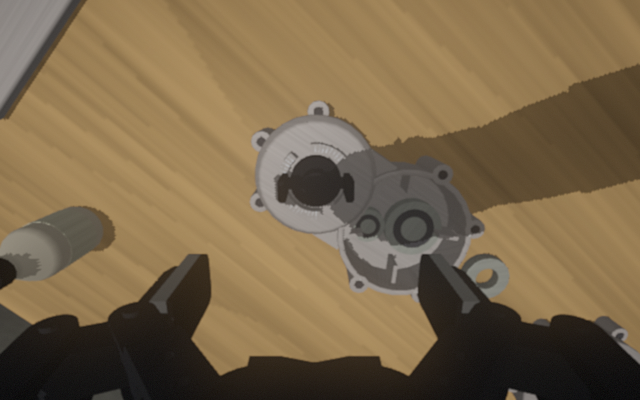

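The wrist view shows the cap at (315,182) with its tabs level with the finger line, so the yaw is right. The network-free fit puts the centre at about (-2, +2.5) mm in tool axes. I'll correct by that and descend.

drive_tool:
  increments:
    - [[-0.04,0.045,0.5,0,0,0,1],[0,0,0.6,0,0,0,1],[0,0,0.6,0,0,0,1],[0,0,0.6,0,0,0,1],[0,0,0.3,0,0,0,1],[0,0,0.3,0,0,0,1],[0,0,0.2,0,0,0,1],[0,0,0,0,0,0,1]]

```text
t: 9.05
ee_pos: [0.5653, -0.2344, 0.0759]
tool_rot: [-0.363, 0.932, 0.0, -0.0]
force: [-0.2, -0.2, -0.3]
opening: 1.0
grip_force: 0.0
```

drive_tool:
  increments:
    - [[0,0,0,0,0,0,-1],[0,0,0,0,0,0,-1],[0,0,0,0,0,0,-1],[0,0,0,0,0,0,-1],[0,0,0,0,0,0,-1],[0,0,0,0,0,0,-1]]
  grip_force: 20

```text
t: 9.8
ee_pos: [0.5665, -0.2352, 0.0782]
tool_rot: [-0.363, 0.932, -0.001, 0.001]
force: [-0.1, -0.9, 6.2]
opening: 0.497
grip_force: 20.2
```

Both tabs are fully squeezed: the opening is about 43 mm at 20 N. Now I turn it clockwise 68°.

drive_tool:
  increments:
    - [[0,0,-0.04,0,0,0.5,-1],[0,0,0,0,0,1,-1],[0,0,0,0,0,1,-1],[0,0,0,0,0,1,-1],[0,0,0,0,0,1,-1],[0,0,0,0,0,1,-1],[0,0,0,0,0,1,-1],[0,0,0,0,0,1,-1],[0,0,0,0,0,1,-1],[0,0,0,0,0,1,-1],[0,0,0,0,0,1,-1],[0,0,0,0,0,1,-1],[0,0,0,0,0,1,-1],[0,0,0,0,0,1,-1],[0,0,0,0,0,1,-1],[0,0,0,0,0,1,-1],[0,0,0,0,0,1,-1],[0,0,0,0,0,0.5,-1],[0,0,0,0,0,0,-1],[0,0,0,0,0,0,-1]]

```text
t: 12.3
ee_pos: [0.5665, -0.2361, 0.0785]
tool_rot: [0.221, 0.975, -0.001, 0.001]
force: [1.9, -4.7, -3.4]
opening: 0.493
grip_force: 23.5
```

Run:
```python
from h import *
s=arm.state(); print(s["joint_pos"],s["moment"],s["force"])
```

```text
[-0.52485474  0.46769292 -0.10941904  0.99072056 -0.00136736 -0.07826319] [-0.9246269  -0.58666483 -0.02541691] [ 1.94773034 -4.67384224 -3.37888785]
```

drive_tool:
  increments:
    - [[0,0,0,0,0,0,1],[0,0,0,0,0,0,1],[0,0,0,0,0,0,1],[0,0,0,0,0,0,1],[0,0,0,0,0,0,1],[0,0,-0.3,0,0,0,1],[0,0,-0.6,0,0,0,1],[0,0,-0.6,0,0,0,1],[0,0,-0.6,0,0,0,1],[0,0,-0.6,0,0,0,1],[0,0,0,0,0,0,1],[0,0,0,0,0,0,1]]

```text
t: 13.8
ee_pos: [0.5654, -0.2345, 0.2134]
tool_rot: [0.221, 0.975, -0.0, 0.0]
force: [-0.3, -0.5, -1.1]
opening: 1.001
grip_force: 0.0
```

Run:
```python
from h import *
from scipy.spatial.transform import Rotation as Ro
s=arm.state(); p=arm.snapshot("wrist"); R=Ro.from_quat(s["tool_rot"]).as_matrix()
X=cloud(p,np.array(p["T_tool_cam"]))@R.T+s["ee_pos"]
cv2.imwrite("pics/w4.png",p["frame"][...,::-1])
m=(abs(X[...,0]-.566)<.06)&(abs(X[...,1]+.236)<.06)&(p["range_z"]>0)
q=X[m&(X[...,2]>.1)&(X[...,2]<.115)]
print(cv2.minAreaRect((q[:,:2]*1000).astype(np.float32)),len(q),s["force"],s["ee_pos"],s["opening"])
```

```text
((565.818359375, -233.66860961914062), (61.74601745605469, 17.661272048950195), 64.74960327148438) 448 [-0.27475348 -0.45688667 -1.10804556] [ 0.56537274 -0.23446759  0.21339277] 1.0012193212762968
```

View pics/w4.png

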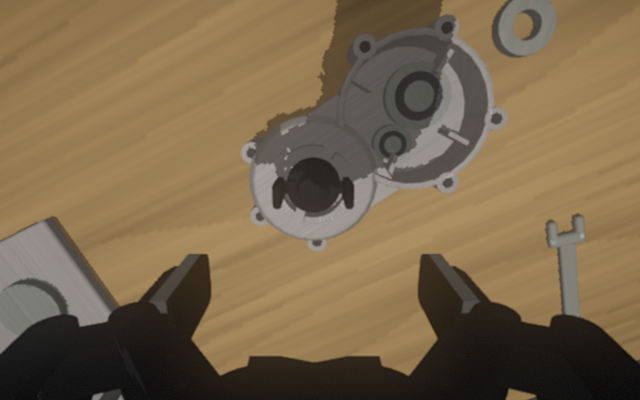

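The wrist view shows the cap at (315,187). Its tab line has turned from 132.5° to 64.7°, about 68° (1.18 rad). The tabs have sprung back out to about 61 mm and the gripper is clear, so I'm handing in.

```bash
python3 -c "
from rig import arm
print(arm.hand_in())"
```

```text
the job is handed in; nothing more can be done
None
```

The filler cap on the grey two-lobed case is turned about 68° clockwise (1.18 rad, in the locked notch) with its tabs sprung out and the gripper clear; the round cover was left alone, and the job was handed in at about 14 s with no verdict returned.

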